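Draw a catch-locked sample tube out of its sleeve and rack it

ROBOT

A 6-joint arm with a two-finger parallel gripper is mounted at the origin on a cart in front of the work surface, level with it; the furniture and walls round the work are solid. World frame = base frame: x ahead of the robot, y to its left, z up, the work surface at z = 0. Lengths are in m, angles in rad, forces in N, time in s.
With the tool pointing down it reaches from about 0.35 to 0.975 m from the base axis. Payload 4.9 kg.
Tool frame: the origin (TCP) lies midway between the tips of the shut fingers; the grasp point (between the pads) lies 19 mm behind it (manip.pinch_z is the distance from the TCP to the grasp point, in m); z points along the fingers, y is the direction in which the jaws open and shut (so a half turn about z gives the same grasp; the last joint's range is limited). The gripper opens to 85 mm and grips with 20 to 120 N. Pads are 22 mm wide; open, the fingers measure 114 mm over their backs; the gripper's body (76 mm by 85 mm) begins 54 mm behind the grasp point. The pads swing forward as they close: fully open they stand 13 mm farther back than shut.
Start: joints at [-1.352, 0.053, 1.613, -0, 1.476, -0.119], TCP at [0.207, -0.59, 0.231] pointing down, gripper open.
Joint ranges: [-3.01, 3.01], [-1.01, 2.22], [0.06, 2.58], [-1.02, 4.17], [0.09, 2.62], [-3.14, 3.14]. Speed limits (rad/s): [2.57, 2.57, 3.14, 3.14, 3.14, 3.14].

INTERFACE

Orientations are given as a unit quaternion [w, x, y, z].
In Python, from plant import manip gives the robot as it stands.
- The arm moves only by the tool drive_tool, never from a script. Its argument "commands" is text: rows parted by semicolons, each of 5 numbers parted by spaces: the finger opening in mm, from 0 to 85.4, then the shift along the tool's x, y, z in units of 30 mm (1.0 is 30 mm), then the turn about the tool's z in degrees. A call has exactly 8 rows; each row shifts and turns the commanded pose from where the row before left it, along the tool's axes as they then stand; what a row does not reach is not made up. A row lasts 1/8 s, in which the tool goes at most 62.5 mm and 10.7 degrees, less where a joint would pass 70% of its speed; a pose out of reach is approached as far as the arm can. A call is refused whole if a number of a shift passes 1 or a number of a turn 10.7, either way. A call with a gripper value outside its range is refused whole. The fingers move at their own pace and stop on an object; the grip force is fixed at half the most. Time passes only in rows, so rows that do not move let the fingers close, or fill a call up. It gives the time, the measured TCP pose, the force and the opening at its end, in the units of the state.
- manip.state(): the state, without advancing time (a new reading comes with each control period).
- manip.grab_frame(name): name is "scene" or "top" or "wrist"; returns the picture (384x512x3 uint8, red, green, blue); there is no depth.
- manip.camera_params(name): a dict with "fx", "fy", "cx", "cy" (pixels), "xyz" and "orientation" of the camera in the world. Camera axes: x right, y down, z forward; pixel columns grow to the right and rows downward; lengths in m; the calibration is good to about 2 mm. A picture is of the moment at which its call begins: read the wrist's pose just before it. camera_params takes no time and is no camera call; for the wrist camera it gives the pose at the moment of the call.
- manip.job_done(): hands the job in, once; it reports no verdict.
The state is a dict: "time": time; "joint_pos": joint angles; "joint_vel": joint speeds; "joint_efforts": joint torques, N m; "tool_pos": TCP position; "tool_rot": TCP orientation; "contact_force": force on the tool from outside, world axes, zero at the start; "ft_torque": the same for the moment, N m; "gripper_width": opening from 0.0 (shut) to 1.0 (fully open).
Only numpy, scipy, OpenCV 4.12 (cv2) and the standard library are available. Lean on these libraries where they do the work, as an engineer would, in place of code of your own. Each camera call takes 0.05 s, during which the arm holds its last target. There are 200 camera calls.

TASK

The metal sample tube is locked in its loose sleeve stand: take its winged head, turn it one way or the other until you feel the hidden catch let go, and draw the tube straight up out of the close-fitting sleeve, without the stand being lifted, tipped or dragged along. Then lower the tube gently, upright, to the bottom of the one free hole of the rack and let go of it, leaving the two vials in their holes and everything else where it is.

Things in the scene. Friction and masses are not known exactly. Their poses are not given: they have to be found in the camera images.
- tube: metal sample tube, 80 to 160 g, locked in the stand at the start. Origin at the centre of its foot, z up along its axis. Round shaft 18 mm in diameter with tapered foot, 76 mm long; above it a round flange 40 mm in diameter, z 76 to 80 mm. Two lugs stick out of the shaft along +x and -x, to 15 mm from the axis (5 mm wide, z 58 to 63 mm), inside the stand at the start.
- tube_grip (a point): the centre of the tube's grip: an upright flat wing on the flange, 34 mm long along the tube's x, 12 mm thick along its y, z 80 to 116 mm above the tube's origin; this point lies 98 mm above the origin
- stand: sleeve stand, loose on the table, 0.8 to 0.95 kg (a pull of 8 N can lift it): upright round aluminium sleeve, 52 mm outside, on a 96 mm square dark foot 10 mm thick. Origin: centre of its underside, z up along the sleeve's axis; top rim at 88 mm. The tube starts on this axis, foot at z = 12 mm, flange resting on the rim. Bore 20 mm. The tube's foot is out of it after a rise of 76 mm.
- stand_catch (a point): the hidden catch in the top 10 mm of the sleeve (point on its axis): two opposite slots for the lugs, at an angle that differs each time and no pose shows. They meet the lugs when the tube is turned from its start by 0.35 to 1.57 rad, one way or the other (0.1 rad off still passes). Locked, the tube rises only 3 mm, then pulls on the stand; released, it rises freely. Lugs clear after 18 mm.
- rack: grey plastic rack block fixed on the table, 62 mm (x) by 148 mm (y) by 47 mm high with black end plates, origin at the centre of its underside. Three upright holes 23 mm in diameter in a row along its y, at y = -42, 0 and +42 mm, floor 5 mm and mouth 45 mm above the origin, mouths slightly chamfered. Two hold a vial, one is free.
- pad: thin black rubber disc, 21 mm in diameter, that lies on the floor of the free hole; origin at the centre of that hole's floor
- vial_0: glass vial with black cap, 21 mm in diameter, 51 mm high, standing in a rack hole; origin at the centre of its underside. Stays there.
- vial_1: a second such vial, in another rack hole. Stays there.
- loupe: bystander: black stand loupe, 42 mm wide, 34 mm high; origin under its centre
- book_weight: bystander: round metal weight with a knob, 47 mm wide, 41 mm high; origin under its centre
- beaker: bystander: glass beaker, 53 by 59 mm, 67 mm high; origin under its centre
- eraser: bystander: eraser, 23 by 52 by 13 mm; origin under its centre
- binder_clip: bystander: binder clip standing on its spine, 34 mm; origin under its centre

How it is judged:
On the way:
1. the tube, released by the catch, is drawn up more than 45 mm along the sleeve, in line with it, the stand still standing on the table (z of tube in the frame of stand above 0.057 m and horizontal distance between tube and stand below 0.012 m and angle between the z axis of tube and the z axis of stand, either way round below 0.12 rad and height (world z) of stand below 0.006 m), for 0.04 s.
At the end, for the whole second after the job is handed in: Tube released, at rest in the free hole: foot within 4 mm of its floor, 6 mm of its centre, 0.15 rad of upright. Stand level on the table, within 50 mm of its start; vials in their holes (within 12 mm), bystanders within 40 mm of where they were (horizontal distance between tube and pad below 0.006 m and z of tube in the frame of pad between -0.004 and 0.004 m and angle between tube's own z axis and vertical below 0.15 rad and linear speed of tube below 0.02 m/s and angle between stand's own z axis and vertical below 0.05 rad and height (world z) of stand below 0.005 m and distance of stand from where it was at the start of the episode below 0.05 m and distance of each of vial_0, vial_1 from where it was at the start of the episode below 0.012 m and distance of each of loupe, book_weight, beaker, eraser, binder_clip from where it was at the start of the episode below 0.04 m); the robot touches nothing.
It fails at once if the stand is lifted more than 10 mm off the table (height (world z) of stand above 0.01 m).
It fails at once if the stand is tipped by more than 0.15 rad or dragged more than 50 mm (angle between stand's own z axis and vertical above 0.15 rad or distance of stand from where it was at the start of the episode above 0.05 m).
It fails at once if the tube is dropped into the rack (linear speed of tube above 0.45 m/s and contact force between the fingers and tube below 0.1 N and horizontal distance between tube and pad below 0.03 m).
It fails at once if a vial is knocked out of place (distance of any of vial_0, vial_1 from where it was at the start of the episode above 0.02 m).
It fails at once if a bystander is pushed more than 40 mm (distance of any of loupe, book_weight, beaker, eraser, binder_clip from where it was at the start of the episode above 0.04 m).
It also fails if it takes over 64 s, if anything falls off the work surface, if the arm or the gripper's body presses on something with over 40 N, if the wrist force passes 120 N, or if a joint passes its speed limit or range.

## Working session

There is one attempt and no reset: what is moved stays moved. The work goes in short steps, Python scripts to look and compute and a tool call to move; the robot and the scene stay as the last step left them, time stands still between calls to the robot, and variables do not carry over. Pictures are saved under pics/ and viewed, about 8 in all and at most 12, crops included, and the job is handed in when it is done.

Besides the shell and the picture viewer there is one more tool, called after "Request:" as a command line: name --argument value ..., lists and objects as JSON in quotes. drive_tool: Moves the arm, as the interface text tells. Its arguments: {"type":"object","properties":{"commands":{"type":"string"}},"required":["commands"]}

```bash
mkdir -p pics
python3 - <<'E'
from plant import manip
import cv2
s=manip.state(); print(s['time'],s['tool_pos'],s['tool_rot'],s['gripper_width'],manip.pinch_z)
for n in("top","scene"):
    im=manip.grab_frame(n); cv2.imwrite(f"pics/{n}0.png",im[:,:,::-1]); print(n,manip.camera_params(n))
E
```

```text
0.0 [ 0.20699616 -0.58905781  0.23003479] [-1.05486742e-03  9.85771629e-01  1.68086823e-01 -5.29951909e-05] 1.0011126201273657 0.0187
top {'fx': 355.7432482360352, 'fy': 355.7432482360352, 'cx': 265.78381377325854, 'cy': 189.29745832650795, 'xyz': array([0.42663545, 0.03185768, 0.98481745]), 'orientation': array([-0.03795056,  0.7059993 , -0.70494696,  0.05634294])}
scene {'fx': 440.2465740034157, 'fy': 440.2465740034157, 'cx': 259.1876904588826, 'cy': 195.66917687140548, 'xyz': array([-0.19134596,  0.43371321,  0.81490131]), 'orientation': array([ 0.21103526, -0.47358526,  0.77325874, -0.36503705])}
```

View pics/top0.png

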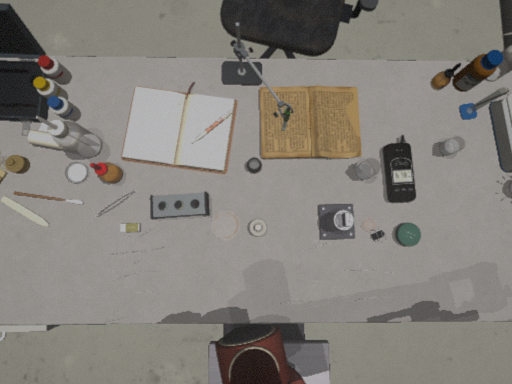

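View pics/scene0.png

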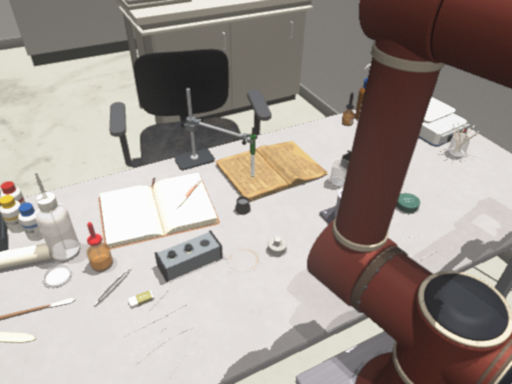

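The top view shows the stand near (337,222), the rack near (180,205) with holes at columns 163, 180 and 197, and the weight at (258,228). I'll enlarge the crops next.

```bash
cat > h.py <<'E'
import numpy as np, cv2
from plant import manip
from scipy.spatial.transform import Rotation as R
def rot(q): return R.from_quat([q[1],q[2],q[3],q[0]]).as_matrix()
def ray(c,u,v,z):
    d=rot(c['orientation'])@np.array([(u-c['cx'])/c['fx'],(v-c['cy'])/c['fy'],1.]); p=np.array(c['xyz'])
    return p+d*(z-p[2])/d[2]
def proj(c,P):
    q=rot(c['orientation']).T@(np.array(P)-c['xyz']); return q[0]/q[2]*c['fx']+c['cx'],q[1]/q[2]*c['fy']+c['cy']
E
python3 - <<'E'
from h import *
im=cv2.imread('pics/top0.png')
a=cv2.resize(im[180:230,140:220],None,fx=7,fy=7,interpolation=cv2.INTER_CUBIC)
b=cv2.resize(im[195:250,310:390],None,fx=7,fy=7,interpolation=cv2.INTER_CUBIC)
a=a[:350];cv2.imwrite('pics/c0.png',np.vstack([a,b])[:,:560][:, :])
c=manip.camera_params('top')
for n,u,v,z in(('stand',337,222,0),('wing',343,219,.11),('h',163.5,205,.045),('h',180,205,.045),('h',196.5,204.5,.045)):print(n,ray(c,u,v,z).round(4))
E
```

```text
stand [ 0.468  -0.1915  0.    ]
wing [ 0.4708 -0.1816  0.11  ]
h [0.5103 0.2765 0.045 ]
h [0.5104 0.2334 0.045 ]
h [0.5118 0.1902 0.045 ]
```

View pics/c0.png

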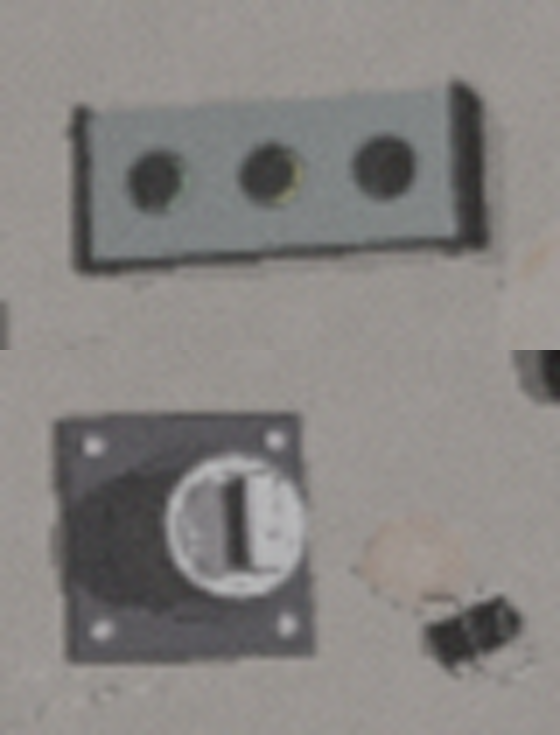

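The stand's flange is centred near crop (236,526), with the wing's long axis along world x. The right-hand hole at px (195,204) looks empty. I'm moving above the stand for a wrist view.

Request:
drive_tool --commands "85 0.9 -0.7 0 0;85 0.9 -0.7 0 0;85 0.9 -0.7 0 0;85 0.9 -0.7 0 0;85 0.9 -0.7 0 0;85 0.9 -0.7 0 0;85 0.9 -0.7 0 0;85 0.9 -0.7 0 0"

```text
time: 1.1
tool_pos: [0.3555, -0.3583, 0.2307]
tool_rot: [-0.0, 0.986, 0.168, -0.0]
contact_force: [0.3, -0.7, 0.9]
gripper_width: 0.994
```

Request:
drive_tool --commands "85 0.9 -0.7 0 0;85 0.9 -0.7 0 0;85 0.9 -0.7 0 0;85 0.9 -0.7 0 0;85 0.9 -0.7 0 0;85 0.9 -0.7 0 0;85 0 0 0 10;85 0 0 0 9"

```text
time: 2.1
tool_pos: [0.4663, -0.1863, 0.2307]
tool_rot: [-0.0, 1.0, 0.001, -0.0]
contact_force: [-0.1, 0.6, -0.1]
gripper_width: 0.993
```

Run:
```python
from h import *
s=manip.state(); c=manip.camera_params('wrist'); im=manip.grab_frame('wrist'); cv2.imwrite('pics/w1.png',im[:,:,::-1])
T=rot(s['tool_rot']);p=np.array(s['tool_pos']);print(s['time'],p,T.round(3).tolist(),s['joint_pos'],s['contact_force']);print(c, (T.T@(c['xyz']-p)).round(4))
t=manip.camera_params('top')
print('sleeve',ray(t,343.7,220.1,.09),'foot',ray(t,336.4,221.7,.01),'hole',ray(t,194.9,203.9,.045))
```

```text
2.1 [ 0.46628004 -0.1862596   0.2306833 ] [[1.0, 0.002, -0.001], [0.002, -1.0, 0.001], [-0.001, -0.001, -1.0]] [-5.28348298e-01 -2.46558089e-01  1.89267252e+00 -2.19568762e-05
  1.49657291e+00  1.04028141e+00] [-0.14788524  0.55672858 -0.05455544]
{'fx': 269.5327901952949, 'fy': 269.5327901952949, 'cx': 251.38083555924314, 'cy': 190.022090678791, 'xyz': array([ 0.54462722, -0.18570413,  0.37217028]), 'orientation': array([ 0.10901924,  0.69957127, -0.69777592, -0.10873643])} [ 0.0782 -0.0005 -0.1416]
sleeve [ 0.46900782 -0.18819564  0.09      ] foot [ 0.46839333 -0.18756852  0.01      ] hole [0.51337869 0.19440711 0.045     ]
```

View pics/w1.png

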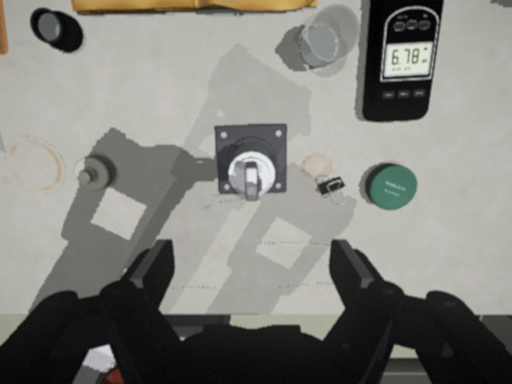

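The wrist view shows the stand at (250,160) with the wing top at about (251,180), between the open fingers. I'll enlarge that to get the wing angle.

Run:
```python
from h import *
im=cv2.imread('pics/w1.png'); a=cv2.resize(im[115:210,205:300],None,fx=6,fy=6,interpolation=cv2.INTER_CUBIC)
c=manip.camera_params('wrist')
for z,p in((.128,(.452,.486)),):
  for x in p:
    for y in(-.194,-.182):
      u,v=proj(c,(x,y,z)); cv2.circle(a,(int((u-205)*6),int((v-115)*6)),3,(0,0,255),-1)
for k in range(24):
  for z,r,col in((.088,.026,(0,255,0)),(.092,.02,(255,0,0))):
    u,v=proj(c,(.469+r*np.cos(k*np.pi/12),-.188+r*np.sin(k*np.pi/12),z)); cv2.circle(a,(int((u-205)*6),int((v-115)*6)),2,col,-1)
cv2.imwrite('pics/w1c.png',a)
```

```text
(no output)
```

View pics/w1c.png

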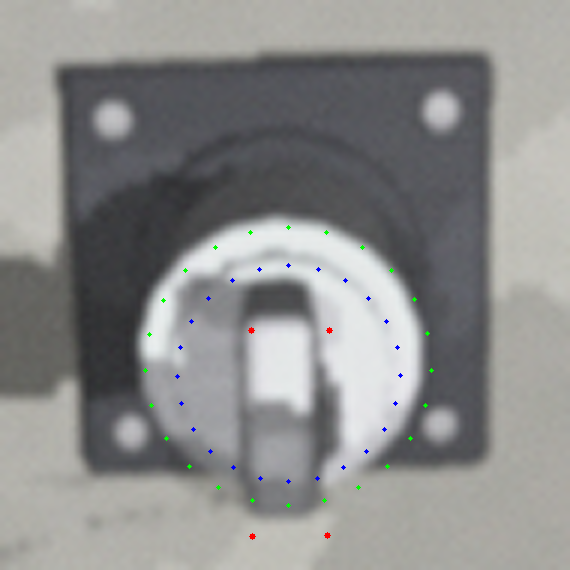

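Overlaid on the image, the estimate needs about +2 mm in x and +1.5 mm in y. That puts the tube axis at about (0.471, -0.1865) with a wing angle of about 0. I'm descending now.

Request:
drive_tool --commands "60 0.15 0 0.8 0;50 0 0 0.8 0;40 0 0 0.8 0;40 0 0 0.7 0;40 0 0 0.6 0;40 0 0 0.5 0;40 0 0 0.2 0;40 0 0 0 0"

```text
time: 3.15
tool_pos: [0.4708, -0.187, 0.0991]
tool_rot: [-0.0, 1.0, 0.003, -0.0]
contact_force: [0.4, 0.4, -0.3]
gripper_width: 0.465
```

Run:
```python
from h import *
c=manip.camera_params('wrist');s=manip.state(); im=manip.grab_frame('wrist')[:,:,::-1]
print(s['tool_pos'],s['contact_force'])
a=cv2.resize(im[170:384,110:400],None,fx=2.7,fy=2.7,interpolation=cv2.INTER_CUBIC)
for x in(.4537,.4877):
  for y in(-.1925,-.1805):
    u,v=proj(c,(x,y,.128)); cv2.circle(a,(int((u-110)*2.7),int((v-170)*2.7)),3,(0,0,255),-1)
cv2.imwrite('pics/w2.png',a)
```

```text
[ 0.47079592 -0.18695407  0.09913603] [ 0.43049096  0.37018355 -0.27480631]
```

View pics/w2.png

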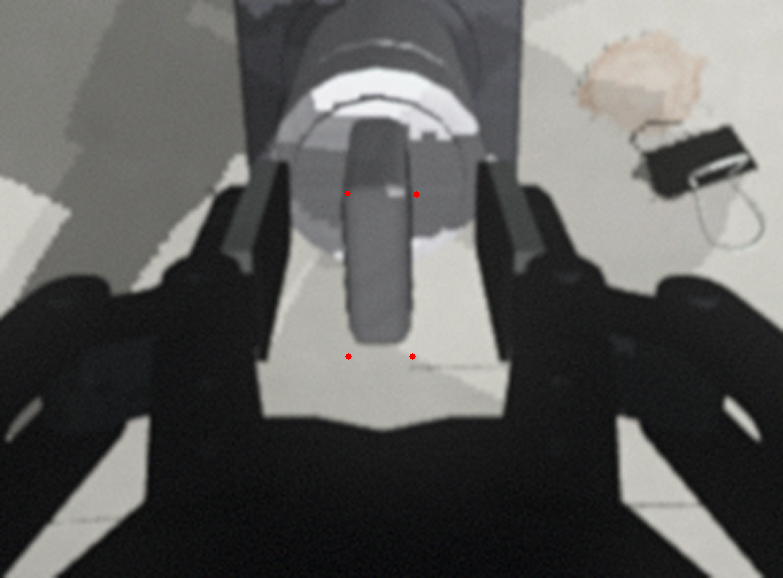

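The wing sits between the jaws, at most 2 mm toward +x of my estimate. I'll shift 1 mm and grip.

Request:
drive_tool --commands "40 0.03 -0.02 0 0;25 0 0 0 0;10 0 0 0 0;0 0 0 0 0;0 0 0 0 0;0 0 0 0 0;0 0 0 0 0;0 0 0 0 0"

```text
time: 4.2
tool_pos: [0.472, -0.1865, 0.0998]
tool_rot: [0.0, 1.0, 0.003, 0.0]
contact_force: [-0.2, 1.0, 4.4]
gripper_width: 0.129
```

Gripped at an opening of about 11 mm. Next I turn in steps of about 9.5° and test a 4.5 mm lift after each, starting with the negative direction at 24°.

Request:
drive_tool --commands "0 0 0 0 -8;0 0 0 0 -8;0 0 0 0 -8;0 0 0 0 0;0 0 0 -0.05 0;0 0 0 -0.05 0;0 0 0 -0.05 0;0 0 0 0 0"

```text
time: 5.2
tool_pos: [0.4711, -0.1861, 0.1029]
tool_rot: [-0.001, 0.978, 0.211, -0.001]
contact_force: [1.2, 0.4, -5.1]
gripper_width: 0.126
```

Locked: it pulls 5 N at a 3 mm rise. Next angle.

Request:
drive_tool --commands "0 0 0 0.08 0;0 0 0 0 -9.5;0 0 0 0 0;0 0 0 -0.05 0;0 0 0 -0.03 0;0 0 0 0 0;0 0 0 0 0;0 0 0 0 0"

```text
time: 6.2
tool_pos: [0.4712, -0.1861, 0.103]
tool_rot: [-0.001, 0.957, 0.291, -0.001]
contact_force: [1.9, -1.5, -8.2]
gripper_width: 0.132
```

Request:
drive_tool --commands "0 0 0 0.08 0;0 0 0 0 -9.5;0 0 0 0 0;0 0 0 -0.05 0;0 0 0 -0.03 0;0 0 0 0 0;0 0 0 0 0;0 0 0 0 0"

```text
time: 7.2
tool_pos: [0.4714, -0.1863, 0.1032]
tool_rot: [-0.0, 0.929, 0.369, -0.0]
contact_force: [0.3, 0.2, -10.5]
gripper_width: 0.128
```

```bash
python3 -c "
from h import *
s=manip.state();print(s['joint_pos'],s['ft_torque'],s['contact_force'],s['tool_pos'])"
```

```text
[-5.23211660e-01 -1.15568860e-01  1.99935307e+00 -2.69521940e-04
  1.25866290e+00  2.91193871e-01] [ 0.0394095  -0.02908753 -0.02994478] [  0.33614007   0.24897505 -10.54704772] [ 0.47135772 -0.18631839  0.10321518]
```

Still locked at 43°. I'll continue with a slightly lighter pull.

Request:
drive_tool --commands "0 0 0 0.1 0;0 0 0 0 -9.5;0 0 0 0 0;0 0 0 -0.05 0;0 0 0 -0.03 0;0 0 0 0 0;0 0 0 0 0;0 0 0 0 0"

```text
time: 8.2
tool_pos: [0.4719, -0.1865, 0.103]
tool_rot: [0.0, 0.896, 0.445, 0.0]
contact_force: [0.6, 1.2, -6.4]
gripper_width: 0.132
```

Request:
drive_tool --commands "0 0 0 0.08 0;0 0 0 0 -9.5;0 0 0 0 0;0 0 0 -0.05 0;0 0 0 -0.03 0;0 0 0 0 0;0 0 0 0 0;0 0 0 0 0"

```text
time: 9.2
tool_pos: [0.4717, -0.1863, 0.103]
tool_rot: [-0.0, 0.856, 0.518, 0.0]
contact_force: [-0.6, 1.1, -4.9]
gripper_width: 0.128
```

Request:
drive_tool --commands "0 0 0 0.08 0;0 0 0 0 -9.5;0 0 0 0 0;0 0 0 -0.05 0;0 0 0 -0.05 0;0 0 0 0 0;0 0 0 0 0;0 0 0 0 0"

```text
time: 10.2
tool_pos: [0.4715, -0.1863, 0.1033]
tool_rot: [-0.0, 0.81, 0.587, -0.0]
contact_force: [0.2, -0.7, -9.3]
gripper_width: 0.134
```

Request:
drive_tool --commands "0 0 0 0.1 0;0 0 0 0 -9.5;0 0 0 0 0;0 0 0 -0.05 0;0 0 0 -0.05 0;0 0 0 0 0;0 0 0 0 0;0 0 0 0 0"

```text
time: 11.2
tool_pos: [0.4715, -0.1863, 0.1033]
tool_rot: [-0.0, 0.758, 0.652, -0.0]
contact_force: [-1.5, -0.4, -9.4]
gripper_width: 0.126
```

Request:
drive_tool --commands "0 0 0 0.1 0;0 0 0 0 -9.5;0 0 0 0 0;0 0 0 -0.05 0;0 0 0 -0.05 0;0 0 0 0 0;0 0 0 0 0;0 0 0 0 0"

```text
time: 12.2
tool_pos: [0.4716, -0.1863, 0.1034]
tool_rot: [-0.0, 0.702, 0.712, -0.0]
contact_force: [1.3, -0.7, -9.5]
gripper_width: 0.128
```

Locked at every angle up to 91° negative. I'll check that the tube turned with the gripper and the stand did not.

Run:
```python
from h import *
im=manip.grab_frame('wrist')[:,:,::-1]
cv2.imwrite('pics/w3.png',cv2.resize(im[:,60:450],None,fx=1.5,fy=1.5))
```

```text
(no output)
```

View pics/w3.png

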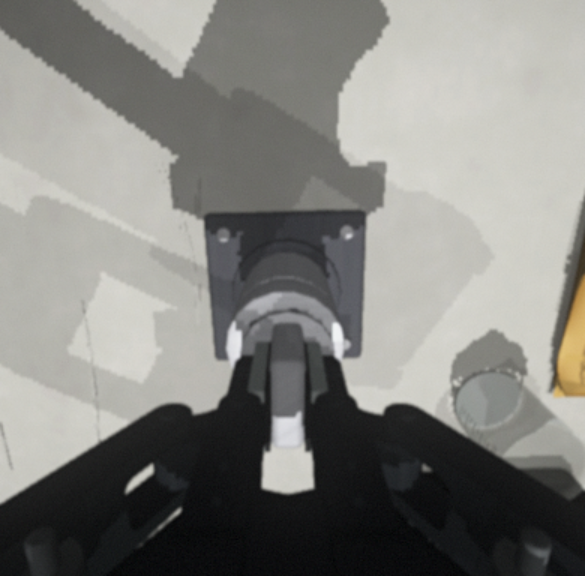

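The foot is still square to the world and the wing has turned with the jaws. The slots are opposite each other, so turning on the same way also reaches a catch on the positive side. I'll keep going.

Request:
drive_tool --commands "0 0 0 0.1 0;0 0 0 0 -9.5;0 0 0 0 0;0 0 0 -0.05 0;0 0 0 -0.05 0;0 0 0 0 0;0 0 0 0 0;0 0 0 0 0"

```text
time: 13.25
tool_pos: [0.4718, -0.1864, 0.1036]
tool_rot: [0.0, 0.64, 0.768, 0.0]
contact_force: [0.4, 0.3, -5.4]
gripper_width: 0.132
```

Request:
drive_tool --commands "0 0 0 0.1 0;0 0 0 0 -9.5;0 0 0 0 0;0 0 0 -0.05 0;0 0 0 -0.05 0;0 0 0 0 0;0 0 0 0 0;0 0 0 0 0"

```text
time: 14.25
tool_pos: [0.4718, -0.1864, 0.104]
tool_rot: [0.0, 0.575, 0.818, 0.0]
contact_force: [-3.2, 1.6, -0.5]
gripper_width: 0.13
```

Request:
drive_tool --commands "0 0 0 0.1 0;0 0 0 0 -9.5;0 0 0 0 0;0 0 0 -0.05 0;0 0 0 -0.05 0;0 0 0 0 0;0 0 0 0 0;0 0 0 0 0"

```text
time: 15.25
tool_pos: [0.4717, -0.1863, 0.1034]
tool_rot: [0.0, 0.505, 0.863, 0.0]
contact_force: [-0.3, 0.1, -7.4]
gripper_width: 0.131
```

At -110° the force vanished and the tube rose freely, and at -119.5° it was locked again. I'm going back to -110° and lifting.

Request:
drive_tool --commands "0 0 0 0.1 0;0 0 0 0 9.5;0 0 0 0 0;0 0 0 -0.05 0;0 0 0 -0.05 0;0 0 0 -0.06 0;0 0 0 0 0;0 0 0 0 0"

```text
time: 16.25
tool_pos: [0.4719, -0.1865, 0.106]
tool_rot: [0.0, 0.575, 0.818, 0.0]
contact_force: [-3.1, 1.5, 0.3]
gripper_width: 0.129
```

Released: z is 0.106 with no pull. I'm drawing it up.

Request:
drive_tool --commands "0 0 0 -0.1 0;0 0 0 -0.1 0;0 0 0 -0.1 0;0 0 0 -0.1 0;0 0 0 -0.1 0;0 0 0 -0.1 0;0 0 0 -0.1 0;0 0 0 -0.1 0"

```text
time: 17.25
tool_pos: [0.4718, -0.1864, 0.1299]
tool_rot: [0.0, 0.575, 0.818, 0.0]
contact_force: [0.2, 0.3, -0.5]
gripper_width: 0.128
```

Request:
drive_tool --commands "0 0 0 -0.2 0;0 0 0 -0.2 0;0 0 0 -0.2 0;0 0 0 -0.2 0;0 0 0 -0.2 0;0 0 0 -0.3 0;0 0 0 -0.3 0;0 0 0 -0.3 0"

```text
time: 18.25
tool_pos: [0.4719, -0.1865, 0.1875]
tool_rot: [0.0, 0.575, 0.818, 0.0]
contact_force: [-0.1, 0.1, -0.9]
gripper_width: 0.127
```

Request:
drive_tool --commands "0 0 0 -0.4 0;0 0 0 -0.4 0;0 0 0 -0.4 0;0 0 0 -0.4 0;0 0 0 -0.3 0;0 0 0 -0.2 0;0 0 0 0 0;0 0 0 0 0"

```text
time: 19.25
tool_pos: [0.4715, -0.1862, 0.2491]
tool_rot: [-0.0, 0.575, 0.818, -0.0]
contact_force: [1.3, -0.1, -0.7]
gripper_width: 0.128
```

Run:
```python
from h import *
s=manip.state();c=manip.camera_params('wrist'); im=manip.grab_frame('wrist')[:,:,::-1];cv2.imwrite('pics/w4.png',im)
sc=manip.grab_frame('scene')[:,:,::-1];cv2.imwrite('pics/s4.png',sc)
tp=manip.grab_frame('top')[:,:,::-1];cv2.imwrite('pics/t4.png',tp)
print(s['tool_pos'],s['joint_pos'],s['contact_force'])
a=cv2.resize(tp[180:230,140:220],(640,400),interpolation=cv2.INTER_CUBIC)
cv2.imwrite('pics/m4.png',np.vstack([a,cv2.resize(im,(267,200)).repeat(1,0) if 0 else np.hstack([cv2.resize(im,(267,200)),cv2.resize(tp,(373,200))])]))
T=rot(s['tool_rot']);d=np.array([.513,.195,.25])-s['tool_pos'];print('to rack in units',(T.T@d/.03).round(2))
```

```text
[ 0.47151843 -0.18623841  0.24908162] [-5.23051019e-01 -2.44461499e-01  1.86042530e+00 -9.56541195e-06
  1.52651191e+00 -8.69600213e-01] [ 1.3453543  -0.10785334 -0.67909712]
to rack in units [11.48  5.62 -0.03]
```

View pics/m4.png

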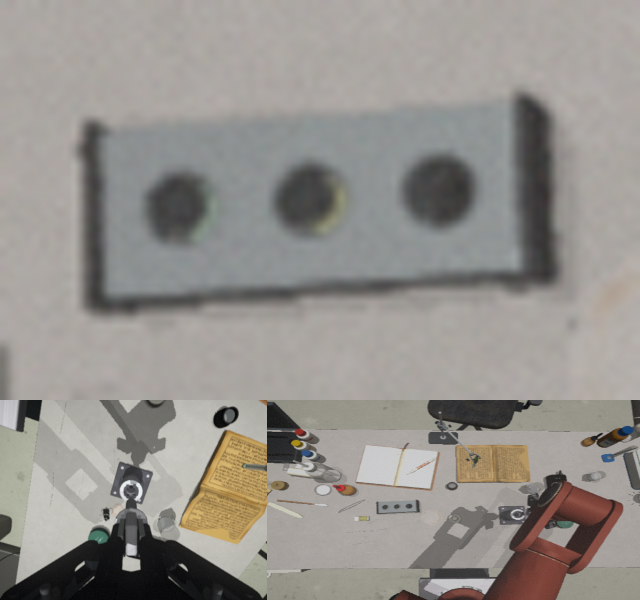

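Tube out, stand in place, and the right-hand hole is clearly the empty one (no glass edge). I'm moving near the rack and stopping short for a wrist measurement.

Request:
drive_tool --commands "0 0.8 0.5 0 0;0 0.9 0.6 0 0;0 0.9 0.6 0 0;0 0.9 0.6 0 0;0 0.9 0.6 0 0;0 0.9 0.6 0 0;0 0.9 0.6 0 0;0 0.9 0.6 0 0"

```text
time: 20.4
tool_pos: [0.5321, 0.0629, 0.2493]
tool_rot: [-0.0, 0.575, 0.818, -0.0]
contact_force: [0.3, -0.3, -1.8]
gripper_width: 0.132
```

Request:
drive_tool --commands "0 0.8 0.5 0 0;0 0.4 0.4 0 0;0 0 0 0 0;0 0 0 0 0;0 0 0 0 0;0 0 0 0 0;0 0 0 0 0;0 0 0 0 0"

```text
time: 21.4
tool_pos: [0.5452, 0.1047, 0.2497]
tool_rot: [0.0, 0.575, 0.818, 0.0]
contact_force: [-0.9, -0.1, -1.3]
gripper_width: 0.126
```

Run:
```python
from h import *
s=manip.state();c=manip.camera_params('wrist'); im=manip.grab_frame('wrist')[:,:,::-1]
print(s['tool_pos'],s['joint_pos'],s['contact_force'])
cv2.imwrite('pics/w5.png',im)
t=manip.camera_params('top')
a=cv2.resize(im,(800,600),interpolation=cv2.INTER_CUBIC);k=800/512
tops=[ray(t,*p,z)for p,z in(((194.9,203.9),.045),((178.6,204.9),.056),((162.3,205.9),.056))]
print(np.round(tops,4))
for p in tops:
  u,v=proj(c,p);cv2.circle(a,(int(u*k),int(v*k)),3,(0,0,255),-1)
cv2.imwrite('pics/w5c.png',a)
```

```text
[0.54516427 0.10473118 0.24965047] [ 5.57413877e-02 -1.24545401e-01  1.75508786e+00 -1.41851466e-05
  1.51096472e+00 -2.90586930e-01] [-0.86505389 -0.14682236 -1.25771557]
[[0.5134 0.1944 0.045 ]
 [0.5097 0.2347 0.056 ]
 [0.507  0.2767 0.056 ]]
```

View pics/w5c.png

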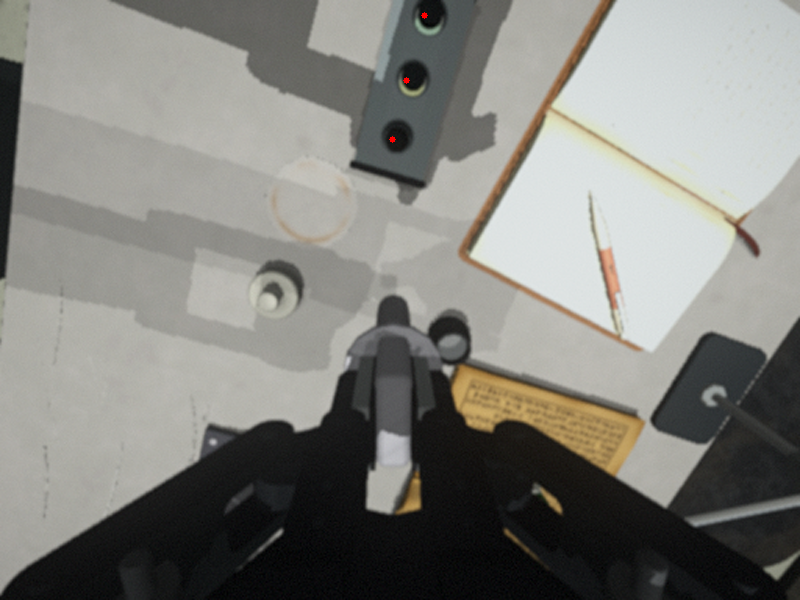

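The empty hole appears at about (397,136) against the top camera's (392,139). At the stand, the wrist view matched where the tube really was. So I'll take the wrist centroid.

Run:
```python
from h import *
s=manip.state();c=manip.camera_params('wrist');g=cv2.cvtColor(cv2.imread('pics/w5.png'),cv2.COLOR_BGR2GRAY)
k=g[70:105,236:272]; print(k[::3,::3])
m=(k<50).astype(np.uint8);n,l,st,ce=cv2.connectedComponentsWithStats(m)
T=rot(s['tool_rot'])
for i in range(1,n):
  if st[i,4]>60:
    u,v=ce[i]+[236,70];P=ray(c,u,v,.045);print(st[i],u,v,P,(T.T@(P-s['tool_pos'])/.03).round(3))
```

```text
[[91 91 94 89 89 91 91 88 92 91 91 90]
 [90 92 89 92 92 92 91 95 90 91 92 88]
 [91 89 94 89 89 74 64 72 88 90 91 90]
 [92 90 91 89 52 32 30 31 51 88 92 88]
 [90 92 91 66 36 21 22 27 33 67 90 90]
 [91 90 89 49 30 20 20 17 30 45 89 92]
 [92 91 91 53 24 22 21 19 21 47 90 90]
 [91 91 92 65 22 25 24 21 24 64 90 88]
 [92 91 91 82 45 24 21 23 49 84 88 90]
 [90 92 91 91 83 60 57 63 91 91 93 90]
 [94 91 93 94 93 91 90 96 94 91 91 91]
 [96 91 94 92 92 93 93 92 92 89 91 91]]
[  9   7  19  20 285] 254.02456140350878 86.67017543859649 [0.51552467 0.19811372 0.045     ] [3.262 0.127 6.821]
```

The hole is at (0.5155, 0.1981). I'm going above it and down to hover with the foot at about 65 mm.

Request:
drive_tool --commands "0 0.7 0.03 0 0;0 0.8 0.03 0 0;0 0.8 0.03 0 0;0 0.6 0.02 0 0;0 0.36 0.02 0.4 0;0 0 0 0.8 0;0 0 0 0.8 0;0 0 0 0.5 0"

```text
time: 22.45
tool_pos: [0.5146, 0.1981, 0.1722]
tool_rot: [-0.001, 0.575, 0.818, -0.001]
contact_force: [-0.1, 0.5, -1.4]
gripper_width: 0.13
```

Request:
drive_tool --commands "0 0 0 0.3 0;0 0 0 0.2 0;0 0 0 0.1 0;0 0 0 0 0;0 0 0 0 0;0 0 0 0 0;0 0 0 0 0;0 0 0 0 0"

```text
time: 23.45
tool_pos: [0.5157, 0.1982, 0.1567]
tool_rot: [0.0, 0.575, 0.818, 0.0]
contact_force: [0.0, -0.2, -0.9]
gripper_width: 0.13
```

Run:
```python
from h import *
s=manip.state();c=manip.camera_params('wrist'); im=manip.grab_frame('wrist')[:,:,::-1]
print(s['tool_pos'],s['contact_force'])
a=cv2.resize(im[100:384,156:356],None,fx=3,fy=3,interpolation=cv2.INTER_CUBIC)[:600]
f=lambda P:tuple(int((q-o)*3) for q,o in zip(proj(c,P),(156,100)))
x,y,z=s['tool_pos'];
for t in np.arange(0,6.3,.26):
  cv2.circle(a,f((.5155+.0115*np.cos(t),.1981+.0115*np.sin(t),.045)),2,(0,0,255),-1)
  cv2.circle(a,f((x+.009*np.cos(t),y+.009*np.sin(t),z-.0878+.025)),1,(0,255,0),-1)
cv2.imwrite('pics/w6.png',a)
```

```text
[0.51566247 0.19819857 0.15668011] [ 0.02590922 -0.16330211 -0.90336481]
```

View pics/w6.png

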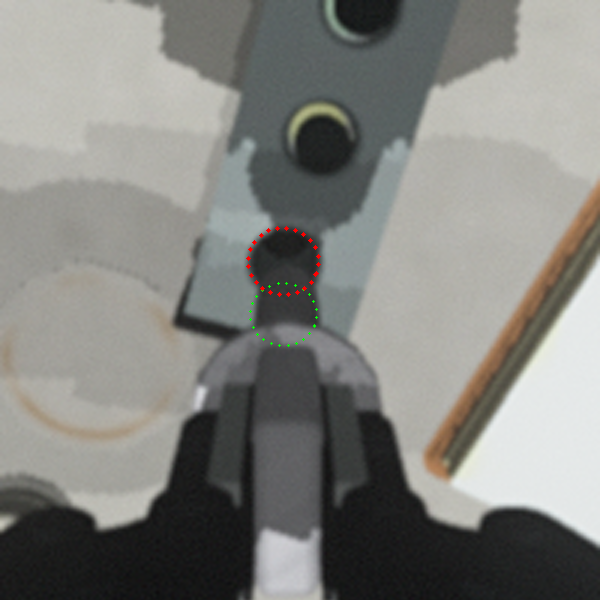

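The hole matches the red circle, and the shaft is laterally centred on it at column 286. I'm lowering gently.

Request:
drive_tool --commands "0 0 0 0.15 0;0 0 0 0.15 0;0 0 0 0.15 0;0 0 0 0.15 0;0 0 0 0.15 0;0 0 0 0.15 0;0 0 0 0.1 0;0 0 0 0 0"

```text
time: 24.5
tool_pos: [0.5154, 0.1982, 0.1263]
tool_rot: [-0.0, 0.575, 0.818, -0.0]
contact_force: [0.6, 0.6, -0.9]
gripper_width: 0.133
```

Foot about 6 mm below the mouth, no contact force. Continuing.

Request:
drive_tool --commands "0 0 0 0.15 0;0 0 0 0.15 0;0 0 0 0.15 0;0 0 0 0.15 0;0 0 0 0.15 0;0 0 0 0.15 0;0 0 0 0.08 0;0 0 0 0 0"

```text
time: 25.5
tool_pos: [0.5155, 0.1981, 0.0969]
tool_rot: [-0.0, 0.575, 0.818, -0.0]
contact_force: [-0.7, 0.4, -0.6]
gripper_width: 0.132
```

Request:
drive_tool --commands "0 0 0 0.04 0;0 0 0 0.04 0;0 0 0 0.03 0;0 0 0 0 0;0 0 0 0 0;0 0 0 0 0;0 0 0 0 0;0 0 0 0 0"

```text
time: 26.5
tool_pos: [0.5156, 0.1982, 0.0939]
tool_rot: [-0.0, 0.575, 0.818, 0.0]
contact_force: [0.0, 0.1, -2.2]
gripper_width: 0.132
```

Request:
drive_tool --commands "0 0 0 0.03 0;0 0 0 0.02 0;0 0 0 0.02 0;0 0 0 0 0;0 0 0 0 0;0 0 0 0 0;0 0 0 0 0;0 0 0 0 0"

```text
time: 27.5
tool_pos: [0.5159, 0.1983, 0.0928]
tool_rot: [0.0, 0.575, 0.818, 0.0]
contact_force: [-2.7, -0.5, 4.9]
gripper_width: 0.128
```

Contact at 0.0928, as expected for the hole floor, with 4.9 N. Releasing and rising.

Request:
drive_tool --commands "14 0 0 0 0;18 0 0 0 0;25 0 0 0 0;35 0 0 0 0;40 0 0 0 0;40 0 0 0 0;40 0 0 -0.1 0;40 0 0 -0.2 0"

```text
time: 28.5
tool_pos: [0.5154, 0.1981, 0.1009]
tool_rot: [-0.0, 0.575, 0.818, -0.0]
contact_force: [-0.1, -0.3, 0.3]
gripper_width: 0.472
```

Request:
drive_tool --commands "40 0 0 -0.4 0;40 0 0 -0.6 0;40 0 0 -0.8 0;40 0 0 -0.8 0;40 0 0 -0.8 0;40 -1 0 -0.5 0;40 -1 0 0 0;40 -1 0 0 0"

```text
time: 29.5
tool_pos: [0.5469, 0.1128, 0.22]
tool_rot: [0.001, 0.574, 0.819, 0.001]
contact_force: [0.1, 0.1, -0.6]
gripper_width: 0.465
```

Run:
```python
from h import *
s=manip.state();c=manip.camera_params('wrist'); im=manip.grab_frame('wrist')[:,:,::-1];tp=manip.grab_frame('top')[:,:,::-1]
print(s['time'],s['tool_pos'],s['contact_force'],s['gripper_width'])
f=lambda P:tuple(int(q) for q in proj(c,P))
im=im.copy()
for t in np.arange(0,6.3,.4): cv2.circle(im,f((.5155+.02*np.cos(t),.1981+.02*np.sin(t),.085)),1,(0,0,255),-1)
t=manip.camera_params('top'); b=ray(t,337,222,0)
cv2.imwrite('pics/f.png',np.hstack([im[:,100:400],cv2.resize(tp[60:252,140:390],(500,384))]))
```

```text
29.5 [0.54694688 0.11283072 0.22003123] [ 0.06359358  0.12674516 -0.62041954] 0.4654405721025927
```

View pics/f.png

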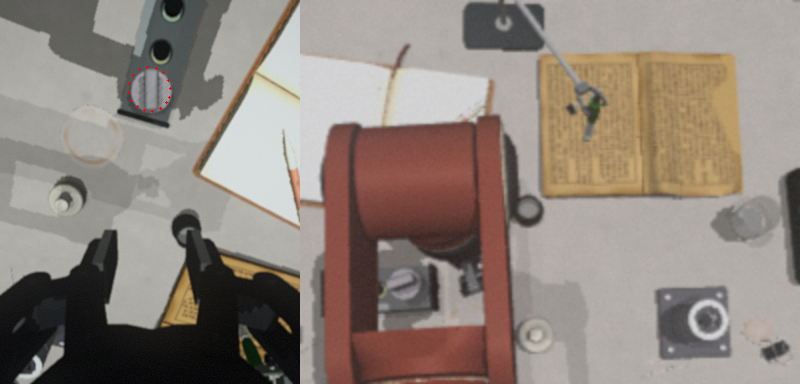

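The flange matches the circle predicted for a tube upright on the hole floor. The stand is in place and level, the vials and bystanders haven't moved, and the gripper is clear.

```bash
python3 -c "
from plant import manip
print(manip.job_done())"
```

```text
the job is handed in; nothing more can be done
None
```

The tube is out of the stand and in the free rack hole, and I handed the job in at about 29.6 s of the 64 s allowed. No verdict was reported.

- **Release:** I turned the winged head in steps of about 9.5° and tested a small lift after each. It stayed locked through the negative range to -91°. Carrying on the same way reached the opposite slot at about -110°, where the pull vanished; it had locked again at -119.5°.
- **Drawing out:** I went back to -110° and drew the tube straight up with almost no force. During the locked tests the pull peaked at about 10.5 N, so the stand may have lifted slightly. The tool rose no more than about 0.6 mm past the 3 mm play.
- **Placing:** I lowered it slowly into the right-hand hole until it touched the floor, at the expected tool height of 92.8 mm with about 5 N, then opened the jaws and backed away.
- **Last checks:** In the final wrist picture the flange lies on the circle predicted for a tube seated upright in that hole. The stand looks level and in place. The vials and the bystanders in view look unmoved, and the gripper is clear of everything.
- **Disagreement:** The top and wrist cameras differed by 2 to 4 mm. I used the wrist values, because they matched where the tube actually was at the stand.

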